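# Strip a wound tape roll off the winder

## Task

The roll of tape on the bench winder's spindle is wound. Raise the stripper plate by its knob, all the way to its stop, so that it lifts the roll clear of the spindle, then slide the roll across, without picking it up, onto the wooden ledge beside the winder so that it lies flat and wholly on the ledge, and lower the plate all the way down again for the next core. Leave the other things on the bench where they are.

Things in the scene. Friction and masses are not known exactly. Their poses are not given: they have to be found in the camera images.
- winder: Grey hand tape winder, fixed: block 120 mm (x) by 100 mm (y) by 58 mm high; origin on the bench under the spindle axis. The plate's knob is on its -x side, a gearbox with crank on its +x side (below 50 mm; leave alone). The ledge stands on its +y or on its -y side; on the other a fixed cardboard tray of empty cores, 55 mm high, not needed.
- spindle_tip (a point): Centre of the top of the winder's upright steel spindle, 28 mm in diameter, 112 mm above the bench. The spindle does not turn or move.
- stripper (a joint): Height of the stripper plate above its lowest position, in m: 0 down (the start), 0.052 at its upper stop. It moves straight up and down round the spindle and stays where it is left (8 N of friction; with its weight and the roll's about 13 N to raise, 5 N to push down).
- plate_top (a point): Centre of the upper face of the stripper plate, on the spindle axis: a steel plate 100 by 100 mm, 6 mm thick, with a hole for the spindle, its sides along the winder's x and y. The face is 66 mm above the bench when down and 118 mm at the upper stop, where it is 6 mm above the spindle tip.
- knob (a point): Centre of the upright black knob of the stripper plate, a cylinder 24 mm in diameter, 36 mm tall (18 mm above and below this point) on a 12 mm stem. It stands on an arm of the plate, 105 mm from the spindle axis towards the winder's -x, 48 mm above the plate's upper face; it moves with the plate and does not turn.
- roll_center (a point): Centre of the wound roll of pale paper tape (half-way up, on its axis): 96 mm in diameter, 25 mm high, bore 38 mm, about 0.13 kg, loose. It starts lying on the stripper plate around the spindle, with up to 5 mm of play. z is its axis.
- ledge_top (a point): Centre of the top of the ledge, a plain wooden stand fixed beside the winder, 121 mm from the spindle axis: flat top 132 mm (its x) by 136 mm (its y), 115 mm above the bench, no rims; its x and y are parallel to the winder's. Its near edge is 3 mm from the stripper plate's edge, its top 3 mm lower than the plate at the upper stop.
Mind the look-alikes: they are no part of the job. What is shaped like the part that bears roll_center but blue is not meant. Of the things shaped like the part that bears ledge_top, the wooden one is meant.

How it is judged (in metres and radians):
On the way, in this order (a step that is already met when the one before it is completed fails the run):
1. the stripper plate is raised to its stop with the roll lying on it, clear above the spindle (value of joint stripper above 0.048 m and horizontal distance between roll_center and spindle_tip below 0.03 m and z of roll_center in the frame of spindle_tip between 0.0145 and 0.026 m), for 0.2 s.
2. the roll lies flat and wholly on the ledge (x of roll_center in the frame of ledge_top between -0.022 and 0.022 m and y of roll_center in the frame of ledge_top between -0.022 and 0.022 m and z of roll_center in the frame of ledge_top between 0.008 and 0.017 m and angle between roll_center's own z axis and vertical below 0.1 rad), for 0.2 s.
At the end, for the whole second after the job is handed in: The roll lies flat (within 0.1 rad) and at rest on the ledge, its centre within 22 mm of the ledge's centre along each side (wholly on the ledge), and the stripper plate is down again (within 5 mm of its lowest position) (all of step 2 and value of joint stripper below 0.005 m and linear speed of roll below 0.02 m/s); the robot touches nothing.
It fails at once if a bystander is pushed more than 30 mm or knocked over (distance of any of spare_roll, staple_gun, tack_tin, hammer, pliers, glue, bar, wedge_box from where it was at the start of the episode above 0.03 m or angle between any of glue, tack_tin's own z axis and vertical above 0.5 rad).
It fails at once if the roll is picked up instead of slid across (its centre more than 45 mm above the spindle tip) (z of roll_center in the frame of spindle_tip above 0.045 m).
It also fails if it takes over 58 s, if anything falls off the work surface, if the arm or the gripper's body presses on something with over 40 N, if the wrist force passes 120 N, or if a joint passes its speed limit or range.

## Robot

A 6-joint arm with a two-finger parallel gripper is mounted at the origin on the work surface. World frame = base frame: x ahead of the robot, y to its left, z up, the work surface at z = 0. Lengths are in mm, angles in rad, forces in N, time in s.
With the tool pointing down it reaches from about 275 to 750 mm from the base axis. Payload 10.2 kg.
Tool frame: the origin (TCP) lies at the very end of the fingers, on their centre line; the grasp point (between the pads) lies 19 mm behind it; z points along the fingers, y is the line along which they close (so a half turn about z gives the same grasp; the last joint's range is limited). The gripper opens to 85 mm and grips with 20 to 120 N. Pads are 22 mm wide; open, the fingers measure 114 mm over their backs; the gripper's body (76 mm by 85 mm) begins 54 mm behind the grasp point. The pads swing forward as they close: fully open they stand 13 mm farther back than shut.
Start: joints at [-1.533, 0.313, 1.498, -0, 1.331, -0.223], TCP at [135.36, -507.256, 231.294] pointing down, gripper open.
Joint ranges: [-2.94, 2.94], [-0.97, 2.17], [0.19, 2.56], [-1.23, 4.37], [0.02, 3.11], [-2.88, 2.88]. Speed limits (rad/s): [2.39, 2.39, 3.01, 3.14, 3.14, 3.14].

## Interface

Orientations are given as a unit quaternion [w, x, y, z].
In Python, from rig import ctrl gives the robot as it stands.
- The arm moves only by the tool step_arm, never from a script. Its argument "increments" is a list of rows, each a list of 3 entries, a list of its own where there are three numbers: the shift along the tool's x, y, z in cm, then the turn, a rotation vector about the tool's x, y, z in degrees, then the opening in per cent of the stroke, from 0 (shut) to 100 (fully open). A call has 1 to 8 rows; each row is the pose to reach, as a shift and turn from the pose commanded when the call began, along the tool's axes at that moment; what a row does not reach only later rows make up. A row lasts 1/8 s, in which the tool goes at most 62.5 mm and 10.7 degrees, less where a joint would pass 70% of its speed; a pose out of reach is approached as far as the arm can. A call with a gripper value outside its range is refused whole. The fingers move at their own pace and stop on an object; "squeeze" is the grip in N (left out, the last holds). Time passes only in rows, so rows that repeat a pose let the fingers close. It gives the time, the measured TCP pose, the force, the opening and the grip force at its end, in the units of the state.
- ctrl.sense(): the state, without advancing time (a new reading comes with each control period).
- ctrl.capture(name): name is "scene" or "top" or "wrist"; returns a dict with "img" (400x640x3 uint8, red, green, blue), "fx", "fy", "cx", "cy" (pixels), "extrinsics" (4x4, takes a point from camera to world coordinates). Camera axes: x right, y down, z forward; pixel columns grow to the right and rows downward; lengths in mm; the calibration is good to about 2 mm. A picture is of the moment at which its call begins. There is no depth.
- ctrl.finish_job(): hands the job in; it is judged then, once.
The state is a dict: "time_s": time; "joints": joint angles; "dq": joint speeds; "tau": joint torques, N m; "eef_pos": TCP position; "ee_rot": TCP orientation; "force": force on the tool from outside, world axes, zero at the start; "wrist_torque": the same for the moment, N m; "grip_width": opening from 0.0 (shut) to 1.0 (fully open); "grip_force": force on a finger pad.
Only numpy, scipy, OpenCV 4.12 (cv2) and the standard library are available. Lean on these libraries where they do the work, as an engineer would, in place of code of your own. Each camera call takes 0.05 s, during which the arm holds its last target. There are 200 camera calls.

## Working session

There is one attempt and no reset: what is moved stays moved. The work goes in short steps, Python scripts to look and compute and a tool call to move; the robot and the scene stay as the last step left them, time stands still between calls to the robot, and variables do not carry over. Pictures are saved under pics/ and viewed, at most 10 in all, crops included, and the job is handed in when it is done.

Besides the shell and the picture viewer there is one more tool, called after "Emit:" by a JSON object that holds its "op" and its "data", one argument or row to a line. step_arm: Moves the arm, as the interface text tells. Its arguments: {"type":"object","properties":{"increments":{"type":"array"},"squeeze":{"type":"number"}},"required":["increments"]}

```bash
mkdir -p pics; cat > h.py <<'E'
import numpy as np,cv2
from rig import ctrl
from scipy.spatial.transform import Rotation as R
def cap(n,f):
    c=ctrl.capture(n); cv2.imwrite('pics/'+f+'.png',c['img'][:,:,::-1]); np.savez('pics/'+f,**c); return c
def load(f): return np.load('pics/'+f+'.npz')
def onplane(c,u,v,z):
    E=np.array(c['extrinsics']); d=E[:3,:3]@np.array([(u-c['cx'])/c['fx'],(v-c['cy'])/c['fy'],1]); o=E[:3,3]
    return (o+d*(z-o[2])/d[2])[:3]
def proj(c,p):
    E=np.array(c['extrinsics']); q=E[:3,:3].T@(np.array(p)-E[:3,3]); return float(c['fx']*q[0]/q[2]+c['cx']),float(c['fy']*q[1]/q[2]+c['cy'])
E
python3 - <<'E'
from h import *
for n in('scene','top'):
    c=cap(n,n+'1'); print(n,c['fx'],np.round(c['extrinsics'],3).tolist())
s=ctrl.sense(); print(s['eef_pos'],s['ee_rot'],s['force'],s['grip_width'],s['time_s'])
E
```

```text
scene 414.52908675793634 [[-0.062, 0.717, -0.694, 1038.182], [0.998, 0.035, -0.054, -30.669], [-0.015, -0.696, -0.718, 706.297], [0.0, 0.0, 0.0, 1.0]]
top 448.70280083536477 [[0.019, -0.998, 0.059, 383.973], [-1.0, -0.018, 0.018, -107.574], [-0.017, -0.059, -0.998, 917.536], [0.0, 0.0, 0.0, 1.0]]
[ 135.35840391 -507.03453003  230.80921502] [-5.46439158e-04  9.91508664e-01  1.30039481e-01  5.74228886e-05] [-0.51363265  0.57322016  0.1540175 ] 0.9987708343998764 0.1
```

View pics/top1.png

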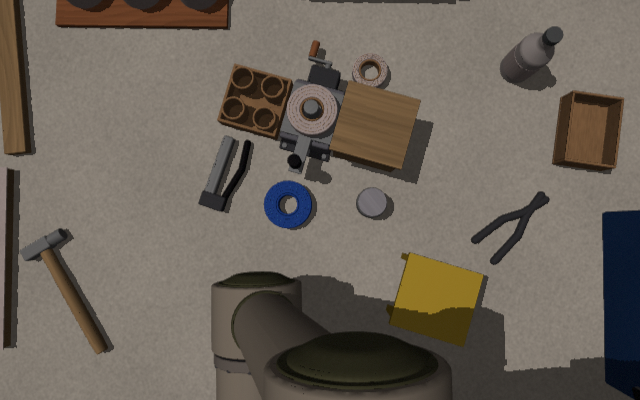

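View pics/scene1.png

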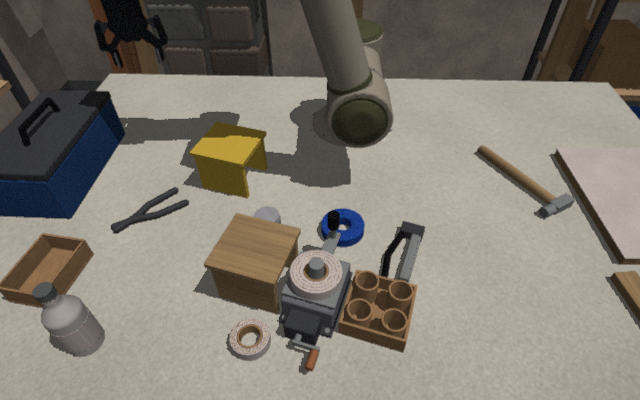

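The top view shows the wound roll at about (312,108) with the spindle at (311,107), the knob at (295,160), and the wooden ledge with corners near (344,82), (420,97), (403,168) and (330,153). In the scene view the knob is at (334,218) and the spindle tip at (317,260). Next I turn these into positions.

```bash
python3 - <<'E'
from h import *
t=load('top1'); s=load('scene1')
def ledge(c,z,box,seed):
    hsv=cv2.cvtColor(c['img'],cv2.COLOR_RGB2HSV)
    m=np.zeros((402,642),np.uint8); im=cv2.GaussianBlur(c['img'],(3,3),0)
    cv2.floodFill(im.copy(),m,seed,0,(9,)*3,(9,)*3,4|(255<<8)|cv2.FLOODFILL_MASK_ONLY)
    m=cv2.morphologyEx(m[1:-1,1:-1],cv2.MORPH_CLOSE,np.ones((9,9)));m=cv2.morphologyEx(m,cv2.MORPH_OPEN,np.ones((7,7)))
    k=max(cv2.findContours(m,0,2)[0],key=cv2.contourArea)
    P=np.array([onplane(c,*p[0],z)[:2] for p in k],np.float32)
    print(cv2.minAreaRect(P), cv2.contourArea(k))
ledge(t,115,0,(375,125)); ledge(s,115,0,(255,245))
for c,px in((t,[(311,107),(295,160)]),(s,[(317,260),(334,213)])):
    print(onplane(c,*px[0],112),onplane(c,*px[1],132))
for n,c,b in(('t',t,(265,60,435,190)),('s',s,(200,190,370,320))):
    cv2.imwrite(f'pics/c{n}.png',cv2.resize(c['img'][b[1]:b[3],b[0]:b[2],::-1],None,fx=4,fy=4,interpolation=2))
a=cv2.imread('pics/ct.png');b=cv2.imread('pics/cs.png');cv2.imwrite('pics/cc.png',cv2.resize(np.hstack([cv2.resize(a,(680,520)),cv2.resize(b,(680,520))]),(800,306)))
E
```

```text
((433.1876220703125, -73.742431640625), (724.8849487304688, 1176.602294921875), 0.5797742009162903) 249765.0
((100.5765380859375, -313.26025390625), (1503.185302734375, 2146.504150390625), 1.1558938026428223) 244801.5
[596.6340712  -65.50033219 112.        ] [496.13845892 -40.23106305 132.        ]
[591.59757521 -62.45730638 112.        ] [493.82661595 -35.44742975 132.        ]
```

View pics/ct.png

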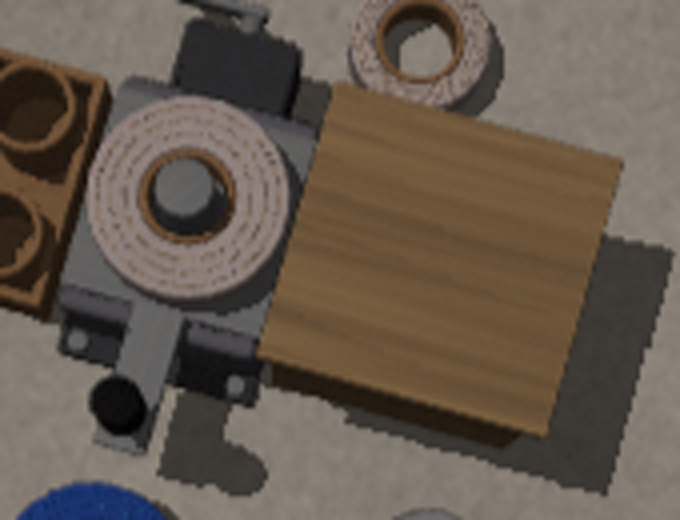

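View pics/cs.png

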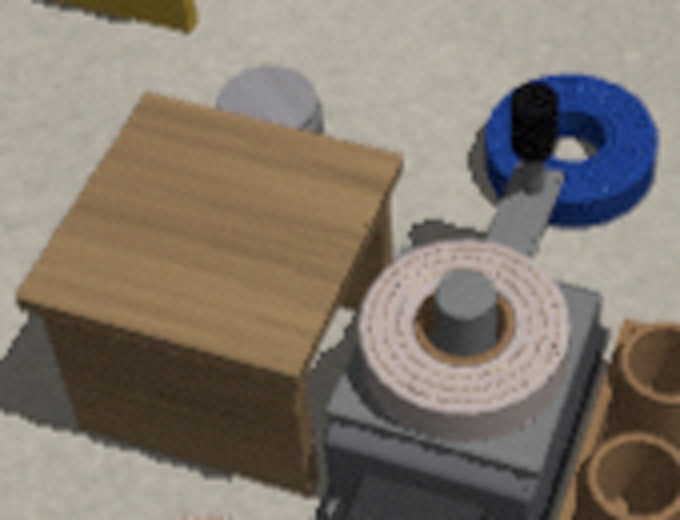

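The crops show the ledge top corners and the spindle top (top crop (184,188), scene crop (466,294)). The knob's top face is at top crop (118,404) and scene crop (533,92).

```bash
python3 - <<'E'
from h import *
t=load('top1'); s=load('scene1')
for c,o,L,sp,k in((t,(265,60),[(332,85),(622,160),(545,437),(262,357)],(184,188),(118,404)),(s,(200,190),[(147,92),(402,158),(300,378),(20,302)],(466,294),(533,92))):
    f=lambda p,z:onplane(c,p[0]/4+o[0]-.4,p[1]/4+o[1]-.4,z)[:2]
    P=np.array([f(p,115) for p in L]);r=cv2.minAreaRect(P.astype(np.float32))
    print('ledge',P.mean(0).round(1),r,'spindle',f(sp,112).round(1),'knob',f(k,132).round(1))
q=ctrl.sense(); M=R.from_quat(np.roll(q['ee_rot'],-1)).as_matrix();print(M.round(3))
E
```

```text
ledge [ 565.7 -181.3] ((565.087158203125, -181.23861694335938), (135.60556030273438, 130.92813110351562), 76.01554107666016) spindle [597.4 -64.8] knob [495.  -38.7]
ledge [ 568.  -179.2] ((567.0513305664062, -179.3048095703125), (134.64561462402344, 132.95484924316406), 75.64305877685547) spindle [598.5 -63.7] knob [492.9 -37.7]
[[ 0.966  0.258 -0.   ]
 [ 0.258 -0.966  0.001]
 [ 0.    -0.001 -1.   ]]
```

Emit:
{"op": "step_arm", "data": {
  "increments": [
    [[5.9,-4.5,0],[0,0,5],100],
    [[11.7,-9,0],[0,0,12],100],
    [[17.6,-13.5,0],[0,0,20],100],
    [[23.4,-18,0],[0,0,25],100],
    [[29.3,-22.5,0],[0,0,29.5],100],
    [[35.2,-27,0],[0,0,29.5],100],
    [[41,-31.5,0],[0,0,29.5],100],
    [[46.9,-36,0],[0,0,29.5],100]
  ],
  "squeeze": 60
}}

```text
time_s: 1.1
eef_pos: [440.9, -108.9, 231.3]
ee_rot: [0.0, 0.992, -0.127, 0.0]
force: [1.1, -1.8, 0.6]
grip_width: 1.0
grip_force: 0.0
```

Emit:
{"op": "step_arm", "data": {
  "increments": [
    [[0,0,0],[0,0,0],100],
    [[0,0,0],[0,0,0],100]
  ]
}}

```text
time_s: 1.35
eef_pos: [439.7, -111.0, 231.0]
ee_rot: [0.0, 0.992, -0.127, -0.0]
force: [-0.7, 0.1, 0.3]
grip_width: 0.999
grip_force: 0.0
```

Emit:
{"op": "step_arm", "data": {
  "increments": [
    [[1.8,-4.2,0],[0,0,0],100],
    [[3.5,-8.5,0],[0,0,0],100],
    [[3.5,-8.5,0],[0,0,0],100],
    [[3.5,-8.5,0],[0,0,0],100]
  ]
}}

```text
time_s: 1.85
eef_pos: [494.7, -38.7, 231.2]
ee_rot: [0.0, 0.992, -0.128, -0.0]
force: [-0.5, 0.7, 0.1]
grip_width: 1.0
grip_force: 0.0
```

```bash
python3 - <<'E'
from h import *
c=cap('wrist','w1'); s=ctrl.sense(); print(s['eef_pos'],np.round(c['extrinsics'],3).tolist())
print(proj(c,(495,-38,132)),proj(c,(598,-64,112)))
E
```

```text
[494.69019665 -38.81545907 231.27149638] [[-0.252, -0.916, -0.313, 575.736], [-0.968, 0.239, 0.081, -60.248], [0.001, 0.324, -0.946, 373.364], [0.0, 0.0, 0.0, 1.0]]
(314.29023817115234, 200.12595191396542) (313.2356315915323, 77.06134574677971)
```

View pics/w1.png

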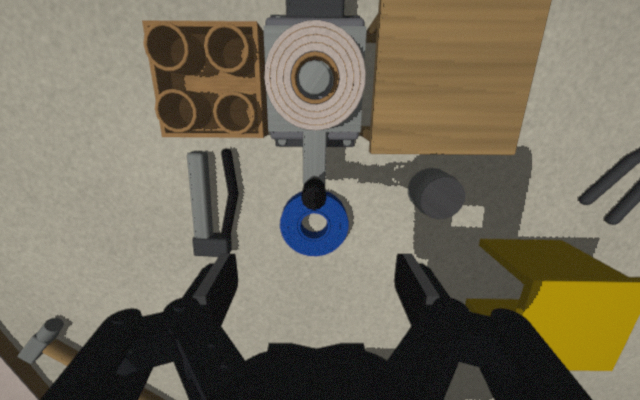

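The wrist view confirms it: the knob top is at (314,200) and the spindle tip at (314,77), both where projected, with the tool aligned to the winder. I descend and grip.

Emit:
{"op": "step_arm", "data": {
  "increments": [
    [[0,0,4.5],[0,0,0],100],
    [[0,0,9],[0,0,0],100],
    [[0,0,12],[0,0,0],100],
    [[0,0,13.3],[0,0,0],100],
    [[0,0,13.3],[0,0,0],100],
    [[0,0,13.3],[0,0,0],20],
    [[0,0,13.3],[0,0,0],10],
    [[0,0,13.3],[0,0,0],10]
  ]
}}

```text
time_s: 2.9
eef_pos: [495.5, -37.4, 98.8]
ee_rot: [0.0, 0.992, -0.127, 0.0]
force: [0.4, -0.2, 0.8]
grip_width: 0.378
grip_force: 0.0
```

Emit:
{"op": "step_arm", "data": {
  "increments": [
    [[0,0,0],[0,0,0],10],
    [[0,0,0],[0,0,0],10],
    [[0,0,0],[0,0,0],10],
    [[0,0,0],[0,0,0],10]
  ]
}}

```text
time_s: 3.4
eef_pos: [495.6, -36.8, 98.9]
ee_rot: [-0.0, 0.992, -0.127, 0.0]
force: [-0.6, 4.0, 5.2]
grip_width: 0.265
grip_force: 58.6
```

Emit:
{"op": "step_arm", "data": {
  "increments": [
    [[0,0,-0.4],[0,0,0],10],
    [[0,0,-1.1],[0,0,0],10],
    [[0,0,-1.9],[0,0,0],10],
    [[0,0,-2.7],[0,0,0],10],
    [[0,0,-3.5],[0,0,0],10],
    [[0,0,-4.3],[0,0,0],10],
    [[0,0,-4.9],[0,0,0],10],
    [[0,0,-5.2],[0,0,0],10]
  ]
}}

```text
time_s: 4.4
eef_pos: [495.5, -36.8, 149.3]
ee_rot: [-0.001, 0.992, -0.127, 0.0]
force: [8.7, 3.4, -12.4]
grip_width: 0.263
grip_force: 59.3
```

Emit:
{"op": "step_arm", "data": {
  "increments": [
    [[0,0,-0.1],[0,0,0],10],
    [[0,0,-0.2],[0,0,0],10],
    [[0,0,-0.2],[0,0,0],10]
  ]
}}

```text
time_s: 4.78
eef_pos: [495.5, -36.8, 151.1]
ee_rot: [-0.001, 0.992, -0.127, 0.0]
force: [7.8, 3.6, -12.3]
grip_width: 0.265
grip_force: 59.6
```

```bash
python3 - <<'E'
from h import *
c=cap('scene','s2'); cv2.imwrite('pics/s2c.png',cv2.resize(c['img'][170:320,200:400,::-1],None,fx=4,fy=4,interpolation=2))
E
```

```text
(no output)
```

View pics/s2c.png

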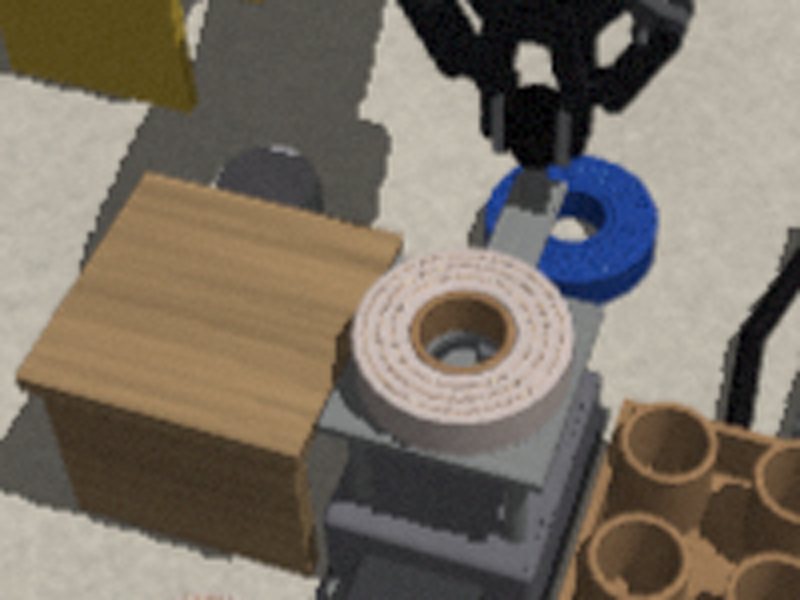

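The plate is raised about 52 mm, the roll lies on it around (463,340), and the spindle tip is below the bore. I nudge up to make sure it is at the stop.

Emit:
{"op": "step_arm", "data": {
  "increments": [
    [[0,0,-0.1],[0,0,0],10],
    [[0,0,-0.2],[0,0,0],10],
    [[0,0,-0.2],[0,0,0],10],
    [[0,0,-0.2],[0,0,0],10]
  ]
}}

```text
time_s: 5.32
eef_pos: [495.5, -36.8, 151.3]
ee_rot: [-0.001, 0.992, -0.127, -0.001]
force: [16.1, 2.7, -30.1]
grip_width: 0.264
grip_force: 60.3
```

```bash
python3 - <<'E'
from h import *
c=load('s2'); 
# roll centre from the bore ellipse at top face z=143
for p in((463,333),(463,338)): print(onplane(c,p[0]/4+199.6,p[1]/4+169.6,143))
E
```

```text
[599.83997907 -64.50291633 143.        ]
[602.52962933 -64.33978461 143.        ]
```

Emit:
{"op": "step_arm", "data": {
  "increments": [
    [[0,0,0.2],[0,0,0],10],
    [[0,0,0.2],[0,0,0],40],
    [[0,0,0.2],[0,0,0],80],
    [[0,0,0.2],[0,0,0],80],
    [[0,0,0.2],[0,0,0],80],
    [[0,0,-2.5],[0,0,0],80],
    [[0,0,-5.5],[0,0,0],80],
    [[0,0,-7],[0,0,0],80]
  ]
}}

```text
time_s: 6.32
eef_pos: [495.6, -37.5, 225.7]
ee_rot: [0.0, 0.992, -0.127, 0.001]
force: [-0.9, -0.2, 0.2]
grip_width: 0.799
grip_force: 0.0
```

```bash
python3 - <<'E'
from h import *
s=ctrl.sense(); print(s['eef_pos'],s['joints'],s['grip_width'],s['force'])
x=np.array([.968,-.252]);y=np.array([.252,.968]);sp=np.array([598,-64])
d=sp+80*y-s['eef_pos'][:2]; print('tool x,y',d@x,-d@y)
E
```

```text
[495.58126376 -37.4511731  225.69585375] [-3.11590715e-01  2.54640552e-01  1.59001976e+00 -6.46697112e-05
  1.29496381e+00  1.51326213e+00] 0.7985135069701372 [-0.87125591 -0.19677485  0.15368392]
tool x,y 105.83164106477956 -80.1524970909161
```

Emit:
{"op": "step_arm", "data": {
  "increments": [
    [[3,-2,0],[0,0,-10],70],
    [[6,-5,0],[0,0,-20],70],
    [[10.6,-8,0],[0,0,-30],70],
    [[10.6,-8,0],[0,0,-40],70],
    [[10.6,-8,0],[0,0,-50],70],
    [[10.6,-8,0],[0,0,-60],70],
    [[10.6,-8,0],[0,0,-70],70],
    [[10.6,-8,0],[0,0,-80],70]
  ]
}}

```text
time_s: 7.32
eef_pos: [617.8, 13.4, 223.6]
ee_rot: [-0.0, 0.84, 0.543, -0.0]
force: [-0.3, 0.3, -0.6]
grip_width: 0.701
grip_force: 0.0
```

Emit:
{"op": "step_arm", "data": {
  "increments": [
    [[0,0,0],[0,0,-10],70],
    [[0,0,0],[0,0,-10],70],
    [[0,0,0],[0,0,-10],70]
  ]
}}

```text
time_s: 7.7
eef_pos: [617.9, 13.5, 224.0]
ee_rot: [-0.0, 0.792, 0.61, -0.0]
force: [-0.8, -0.6, 0.4]
grip_width: 0.696
grip_force: 0.0
```

```bash
python3 - <<'E'
from h import *
s=ctrl.sense(); print(s['eef_pos'],s['ee_rot'],s['joints'][5],s['grip_width'])
x=np.array([.968,-.252]);y=np.array([.252,.968]);sp=np.array([598,-64])
d=s['eef_pos'][:2]-sp; print('winder x,y',d@x,d@y)
c=cap('wrist','w2')
E
```

```text
[617.8876385   13.46757127 223.98091907] [-1.96801304e-04  7.92023781e-01  6.10490178e-01 -1.83474945e-04] 0.08992558294342104 0.6964811006733266
winder x,y -0.2705938927098944 80.0002938890091
```

View pics/w2.png

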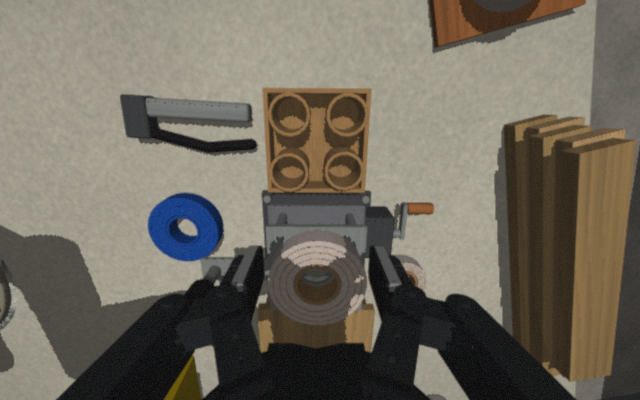

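The wrist view shows the roll at (318,284), centred between the open fingers (gap about 262–370), and the tool square to the winder. I descend behind the roll.

Emit:
{"op": "step_arm", "data": {
  "increments": [
    [[0,0,4],[0,0,0],70],
    [[0,0,8],[0,0,0],70],
    [[0,0,10],[0,0,0],70],
    [[0,0,10.4],[0,0,0],70],
    [[0,0,10.4],[0,0,0],70],
    [[0,0,10.4],[0,0,0],70]
  ]
}}

```text
time_s: 8.5
eef_pos: [618.5, 13.4, 121.5]
ee_rot: [0.001, 0.791, 0.612, 0.001]
force: [0.1, 0.1, -1.2]
grip_width: 0.704
grip_force: 0.0
```

```bash
python3 - <<'E'
from h import *
s=ctrl.sense(); print(s['eef_pos'],s['force'])
c=cap('scene','s3'); cv2.imwrite('pics/s3c.png',cv2.resize(c['img'][150:300,220:420,::-1],None,fx=4,fy=4,interpolation=2))
E
```

```text
[618.48578953  13.38516333 121.46803508] [ 0.14612347  0.11602437 -1.15145961]
```

View pics/s3c.png

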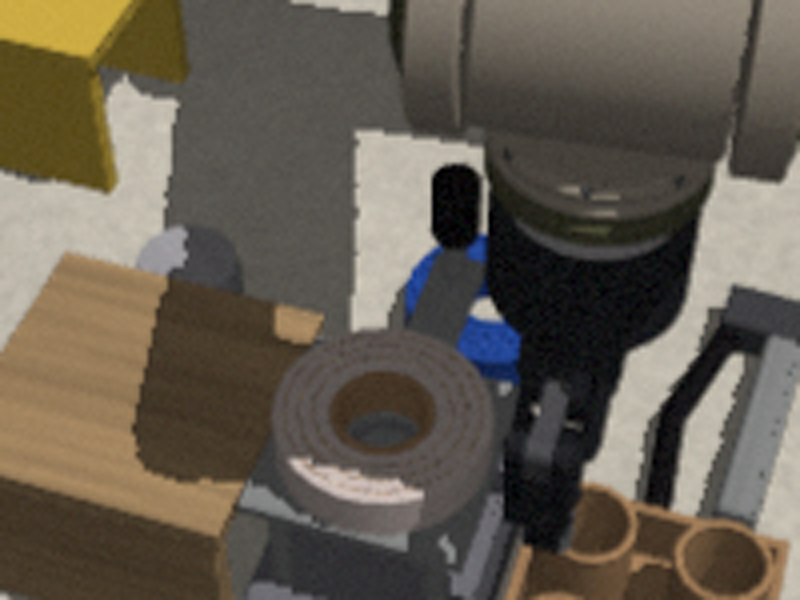

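The fingers stand at (545,470) just behind the roll, low enough and clear of it. The knob is clear of the gripper. I push along tool −x.

Emit:
{"op": "step_arm", "data": {
  "increments": [
    [[-1,0,0],[0,0,0],70],
    [[-2.2,0,0],[0,0,0],70],
    [[-3.4,0,0],[0,0,0],70],
    [[-4.6,0,0],[0,0,0],70],
    [[-5.8,0,0],[0,0,0],70],
    [[-7,0,0],[0,0,0],70],
    [[-8,0,0],[0,0,0],70],
    [[-8,0,0],[0,0,0],70]
  ]
}}

```text
time_s: 9.55
eef_pos: [597.7, -64.8, 120.3]
ee_rot: [0.0, 0.791, 0.611, -0.0]
force: [-0.7, 0.2, 0.3]
grip_width: 0.698
grip_force: 0.0
```

Emit:
{"op": "step_arm", "data": {
  "increments": [
    [[-1.2,0,0],[0,0,0],70],
    [[-2.4,0,0],[0,0,0],70],
    [[-3.6,0,0],[0,0,0],70],
    [[-4.6,0,0],[0,0,0],70],
    [[-5.4,0,0],[0,0,0],70],
    [[-6,0,0],[0,0,0],70],
    [[-6,0,0],[0,0,0],70]
  ]
}}

```text
time_s: 10.42
eef_pos: [582.7, -122.4, 120.3]
ee_rot: [0.0, 0.791, 0.612, -0.0]
force: [0.3, 0.7, 0.8]
grip_width: 0.702
grip_force: 0.0
```

```bash
python3 - <<'E'
from h import *
s=ctrl.sense(); x=np.array([.968,-.252]);y=np.array([.252,.968]);sp=np.array([598,-64])
d=s['eef_pos'][:2]-sp; print('winder x,y',d@x,d@y,s['eef_pos'],s['force'])
c=cap('scene','s4'); cv2.imwrite('pics/s4c.png',cv2.resize(c['img'][150:300,190:390,::-1],None,fx=4,fy=4,interpolation=2))
E
```

```text
winder x,y -0.053417885970517 -60.40094605265002 [ 582.73531284 -122.4238067   120.33716347] [0.29306406 0.66997763 0.83224466]
```

View pics/s4c.png

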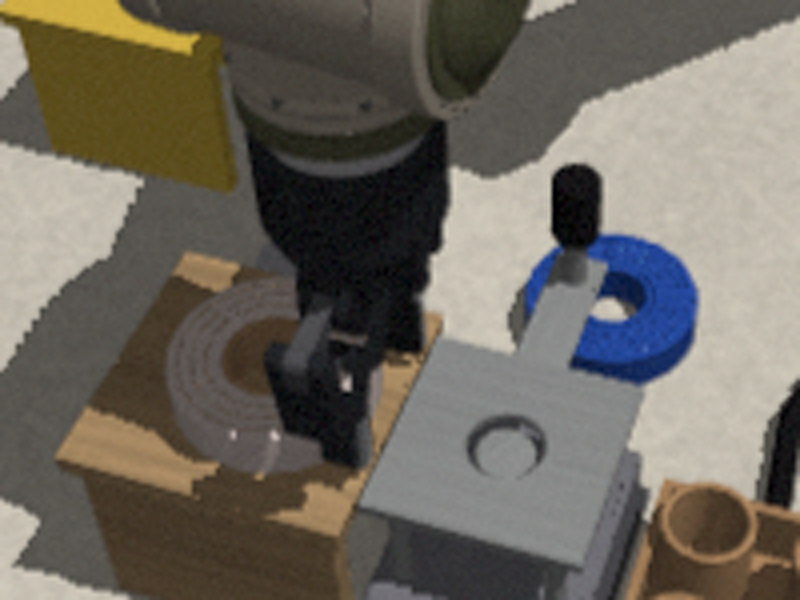

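```bash
python3 - <<'E'
from h import *
c=load('s4'); x=np.array([.968,-.252]);y=np.array([.252,.968]);sp=np.array([598,-64])
for p in((273,352),(276,362)):
  d=onplane(c,p[0]/4+189.6,p[1]/4+149.6,140)[:2]-sp; print(d@x,d@y)
E
```

```text
-2.061624575290917 -109.36768518277293
2.8703886475605374 -105.76512042317094
```

The roll is on the ledge with its centre about 12 mm short of the middle, as expected from the geometry. I push 12 mm more, then back off and lift.

Emit:
{"op": "step_arm", "data": {
  "increments": [
    [[-0.5,0,0],[0,0,0],70],
    [[-1,0,0],[0,0,0],70],
    [[-1.2,0,0],[0,0,0],70],
    [[-1.2,0,0],[0,0,0],70],
    [[0,0,0],[0,0,0],70],
    [[2,0,0],[0,0,0],70],
    [[3,0,-2],[0,0,0],70],
    [[3,0,-8],[0,0,0],70]
  ]
}}

```text
time_s: 11.48
eef_pos: [589.5, -90.4, 198.6]
ee_rot: [-0.003, 0.79, 0.613, -0.002]
force: [0.1, -0.6, 0.2]
grip_width: 0.7
grip_force: 0.0
```

Emit:
{"op": "step_arm", "data": {
  "increments": [
    [[0,0,-3],[0,0,0],40],
    [[0,0,-3],[0,0,0],0],
    [[0,0,-3],[0,0,0],0]
  ]
}}

```text
time_s: 11.85
eef_pos: [590.0, -92.0, 229.0]
ee_rot: [-0.001, 0.791, 0.612, -0.001]
force: [-0.1, 0.0, -0.3]
grip_width: 0.062
grip_force: 0.0
```

```bash
python3 - <<'E'
from h import *
s=ctrl.sense(); x=np.array([.968,-.252]);y=np.array([.252,.968])
M=R.from_quat(np.roll(s['ee_rot'],-1)).as_matrix()
print(s['eef_pos'],s['grip_width'],'tool delta to knob',M.T@np.array([495-s['eef_pos'][0],-37.5-s['eef_pos'][1],0]))
E
```

```text
[590.04348444 -92.02870374 229.01932996] 0.06176073593943098 tool delta to knob [  28.96375656 -105.67731259    0.22332865]
```

Emit:
{"op": "step_arm", "data": {
  "increments": [
    [[1.5,-5,0],[0,0,0],0],
    [[2.9,-10.6,0],[0,0,0],0],
    [[2.9,-10.6,0],[0,0,0],0],
    [[2.9,-10.6,0],[0,0,0],0],
    [[2.9,-10.6,2],[0,0,0],0],
    [[2.9,-10.6,3.8],[0,0,0],0],
    [[2.9,-10.6,4.2],[0,0,0],0],
    [[2.9,-10.6,4.2],[0,0,0],0]
  ]
}}

```text
time_s: 12.85
eef_pos: [495.5, -38.6, 188.3]
ee_rot: [-0.0, 0.791, 0.612, -0.0]
force: [0.5, 0.1, 0.5]
grip_width: -0.001
grip_force: 0.0
```

Emit:
{"op": "step_arm", "data": {
  "increments": [
    [[0,0,0.4],[0,0,0],0],
    [[0,0,1],[0,0,0],0],
    [[0,0,1.5],[0,0,0],0],
    [[0,0,1.5],[0,0,0],0]
  ]
}}

```text
time_s: 13.35
eef_pos: [495.2, -38.4, 173.4]
ee_rot: [0.0, 0.791, 0.612, 0.0]
force: [0.5, -0.6, 1.1]
grip_width: -0.0
grip_force: 0.6
```

```bash
python3 - <<'E'
from h import *
c=cap('scene','s5'); cv2.imwrite('pics/s5c.png',cv2.resize(c['img'][150:300,190:390,::-1],None,fx=4,fy=4,interpolation=2))
E
```

```text
(no output)
```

View pics/s5c.png

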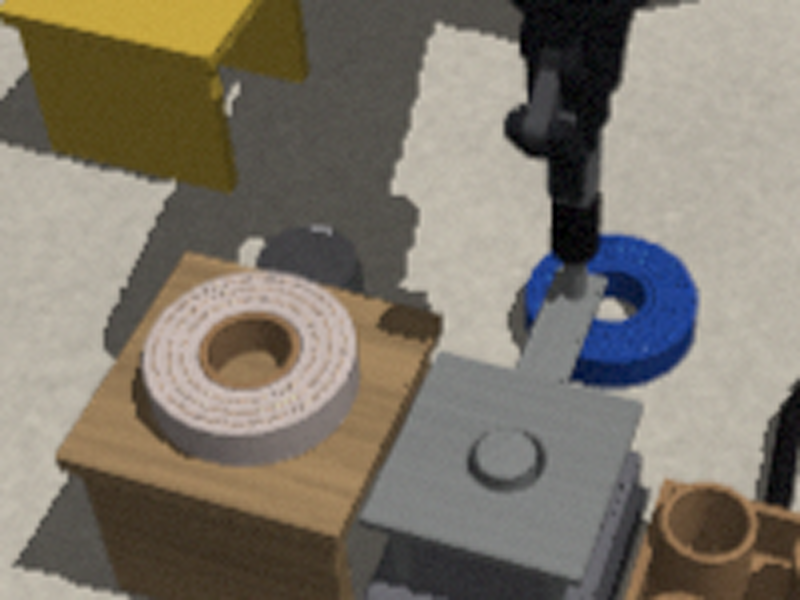

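The roll sits in the middle of the ledge at (250,350). The plate has started down, with the spindle tip flush in its hole and the fingers on the knob. I continue.

Emit:
{"op": "step_arm", "data": {
  "increments": [
    [[0,0,0.6],[0,0,0],0],
    [[0,0,1.3],[0,0,0],0],
    [[0,0,2],[0,0,0],0],
    [[0,0,2.7],[0,0,0],0],
    [[0,0,3.4],[0,0,0],0],
    [[0,0,3.9],[0,0,0],0],
    [[0,0,4.1],[0,0,0],0],
    [[0,0,4.2],[0,0,0],0]
  ]
}}

```text
time_s: 14.4
eef_pos: [495.2, -38.4, 131.9]
ee_rot: [0.0, 0.791, 0.612, 0.0]
force: [-4.5, 1.1, 14.2]
grip_width: -0.001
grip_force: 6.9
```

Emit:
{"op": "step_arm", "data": {
  "increments": [
    [[0,0,0.1],[0,0,0],0],
    [[0,0,0.1],[0,0,0],0]
  ]
}}

```text
time_s: 14.65
eef_pos: [495.2, -38.4, 131.9]
ee_rot: [0.001, 0.791, 0.612, 0.0]
force: [-5.9, 1.8, 16.9]
grip_width: 0.001
grip_force: 8.6
```

The plate is at its bottom stop: z is 131.9 and force rises without motion. I lift off.

Emit:
{"op": "step_arm", "data": {
  "increments": [
    [[0,0,-1],[0,0,0],0],
    [[0,0,-4],[0,0,0],0],
    [[0,0,-8],[0,0,0],0],
    [[0,0,-10],[0,0,0],0],
    [[0,0,-10],[0,0,0],0],
    [[0,0,-10],[0,0,0],0]
  ]
}}

```text
time_s: 15.4
eef_pos: [494.6, -38.1, 229.2]
ee_rot: [-0.001, 0.791, 0.612, -0.001]
force: [-0.3, -0.0, -0.2]
grip_width: -0.003
grip_force: 0.0
```

```bash
python3 - <<'E'
from h import *
c=cap('scene','s6'); x=np.array([.968,-.252]);y=np.array([.252,.968]);sp=np.array([598,-64])
a=load('s5')['img'].astype(int);b=c['img'].astype(int)
d=onplane(load('s5'),250/4+189.6,350/4+149.6,140)[:2]-sp;print('roll in ledge frame',d@x,d@y+121)
print('ledge diff',abs(a-b)[215:270,210:285].mean())
# plate-down check: knob area against the first scene picture
a0=load('scene1')['img'].astype(int);print('knob diff',abs(a0-b)[208:245,322:345].mean(),'plate',abs(a0-b)[290:305,290:335].mean())
E
```

```text
roll in ledge frame -0.04223000733822425 1.3276647476843095
ledge diff 7.755070707070707
knob diff 4.7551899725812765 plate 22.130370370370372
```

```bash
python3 -c "
from rig import ctrl
print(ctrl.finish_job())"
```

```text
the job is handed in; nothing more can be done
None
```

The job is handed in: I raised the plate to its stop, slid the roll onto the wooden ledge about 1 mm from its centre, pushed the plate back down to its lower stop, and left the arm clear at about 15.4 s; the hand-in gave no verdict.

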